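# Complete the cutter set and shut its case

### The arm

A 7-joint arm with a two-finger parallel gripper is mounted at the origin on the work surface. World frame = base frame: x ahead of the robot, y to its left, z up, the work surface at z = 0. Lengths are in m, angles in rad, forces in N, time in s.
With the tool pointing down it reaches from about 0.4 to 0.85 m from the base axis. Payload 10.4 kg.
Tool frame: the origin (TCP) lies at the very end of the fingers, on their centre line; the grasp point (between the pads) lies 19 mm behind it; z points along the fingers, y is the line along which they close (so a half turn about z gives the same grasp; the last joint's range is limited). The gripper opens to 87 mm and grips with 3 to 60 N. Pads are 19 mm wide; open, the fingers measure 117 mm over their backs; the gripper's body (75 mm by 190 mm) begins 51 mm behind the grasp point.
Start: joints at [-1.214, 0.332, -0.065, 1.46, 0.022, 1.35, -0.088], TCP at [0.232, 0.58, 0.223] pointing down, gripper open.
Joint ranges: [-2.6, 2.6], [-0.5, 2.12], [-1.47, 1.34], [0.16, 2.42], [-1.27, 4.41], [0.06, 2.06], [-2.6, 2.6]. Speed limits (rad/s): [2.22, 2.22, 2.79, 2.79, 3.14, 3.14, 3.14].

### API

Orientations are given as a unit quaternion [x, y, z, w].
In Python, from bench import status, camera, order gives the robot as it stands.
- The arm moves only by the tool jog_arm, never from a script. Its argument "plan" is a list of rows, each a list of 7 numbers: the turn, a rotation vector about the tool's x, y, z in rad, then the shift along the tool's x, y, z in mm, then the opening, from -1 (shut) to 1 (fully open). A call has 1 to 12 rows; each row is the pose to reach, as a shift and turn from the pose commanded when the call began, along the tool's axes at that moment; what a row does not reach only later rows make up. A row lasts 1/10 s, in which the tool goes at most 50 mm and 8.59 degrees, less where a joint would pass 70% of its speed; a pose out of reach is approached as far as the arm can. A call with a gripper value outside its range is refused whole. The fingers move at their own pace and stop on an object; "squeeze" is the grip in N (left out, the last holds). Time passes only in rows, so rows that repeat a pose let the fingers close. It gives the time, the measured TCP pose, the force, the opening and the grip force at its end, in the units of the state.
- status.read_state(): the state, without advancing time (a new reading comes with each control period).
- camera(name): name is "scene" or "top"; returns a dict with "image" (384x512x3 uint8, red, green, blue), "z_map" (384x512 float32, m along the optical axis (not along the pixel's ray), 0 where there is no reading), "fx", "fy", "cx", "cy" (pixels), "world_from_camera" (4x4, takes a point from camera to world coordinates). Camera axes: x right, y down, z forward; pixel columns grow to the right and rows downward; lengths in m; the calibration is good to about 2 mm. A picture is of the moment at which its call begins.
- order.close_job(): hands the job in; it is judged then, once.
The state is a dict: "time": time; "joint_positions": joint angles; "joint_vel": joint speeds; "joint_torque": joint torques, N m; "ee_pos": TCP position; "eef_rot": TCP orientation; "ft_force": force on the tool from outside, world axes, zero at the start; "torque": the same for the moment, N m; "width": finger opening in m; "grip_force": force on a finger pad.
Only numpy, scipy, OpenCV 4.12 (cv2) and the standard library are available. Lean on these libraries where they do the work, as an engineer would, in place of code of your own. Each camera call takes 0.05 s, during which the arm holds its last target. There are 200 camera calls.

### The job

Lay the steel disc with the red hub flat on top of the spacer already in the orange pocket of the blue case, hub up, setting it down rather than dropping it. Then shut the case's lid fully home without slamming it. Leave the other things on the bench where they are.

Things in the scene. Friction and masses are not known exactly. Their poses are not given: they have to be found in the camera images.
- top_disc: Steel disc, 66 mm diameter, 10 mm thick, with a red round hub on top (26 mm diameter, 22 mm tall, so 32 mm overall), 0.25 kg or so, lying on the bench hub up, to the left or the right of the case. Origin: centre of its underside; z up through the hub.
- spacer: Plain aluminium disc, 66 mm diameter, 12 mm thick, loose in the pocket on top of the mill body. Origin: centre of its underside; z up.
- mill_body: Dark steel cutter body, 66 mm diameter, 24 mm tall, loose at the bottom of the pocket. Origin: centre of its underside; z up.
- case: Blue steel case screwed to the bench: 165 (its x) by 220 (its y) by 80 mm tall, walls and floor 6 mm, open on top. Origin: centre of its underside; its x axis points away from the robot towards the hinge side, at any yaw within 0.3 rad.
- pocket (a point): Centre of the floor of the square orange pocket in the case, 12 mm towards the robot from the case's centre and 6 mm above the bench. Pocket 74 mm square inside, sides along the case's axes, walls 8 mm thick and 42 mm tall above this point. The spacer's top is 36 mm above this point, the case's rim 74 mm above.
- lid (a joint): Angle of the case's flat blue lid (165 mm long, 220 mm wide, 8 mm thick, 0.35 kg) about the hinge on the case's far top rim. 0 = shut, lying on the rim; 1.57 = upright; it starts open at 1.55 to 1.85 and can go to 1.9. The stiff hinge (0.45 N m) holds it at any angle, so it must be pushed all the way.
- lid_hinge (a point): Middle of the hinge line, on the lid's underside plane, at the case's far rim (80 mm above the bench). The hinge line runs along the case's y. The axes turn with the lid: its x points from the lid's front edge to the hinge, its z out of the lid's outer face.
- lid_edge (a point): Middle of the lid's front edge, on its outer face (8 mm above the underside plane), 165 mm from the hinge; a yellow tab 60 mm wide sticks out 19 mm beyond it.
- collet_nut: Dark steel nut, 50 mm diameter, 26 mm tall, on the side of the case where the disc is not; leave alone. Origin: centre of its underside.
- holder_a: Steel tool holder with brass tip standing upright, 60 mm diameter flange, 101 mm tall, far left; leave alone. Origin: centre of its underside.
- holder_b: Steel tool holder with dark tip standing upright, 60 mm diameter flange, 101 mm tall, far right; leave alone. Origin: centre of its underside.
- spray_can: White can with green label, 52 mm diameter, 150 mm tall, far left; leave alone. Origin: centre of its underside.
- wrench: Wrench lying on the bench near the robot on the right; leave alone. Origin: under its middle, x along it.
- screwdriver: Screwdriver lying on the bench near the robot on the left; leave alone. Origin: under its middle, x along it.
There are look-alikes about, which are no part of the job. There is more than one size of the spacer; the one meant has the size given above. What is shaped like the top_disc but turquoise is not meant.

How it is judged:
By the outcome, as a careful person would: the job done as asked, in the order asked, and still so for the second after the job is handed in, with the robot touching nothing.
It also fails if it takes over 69 s, if anything falls off the work surface, if the arm or the gripper's body presses on something with over 40 N, if the wrist force passes 120 N, or if a joint passes its speed limit or range.

## Working session

There is one attempt and no reset: what is moved stays moved. The work goes in short steps, Python scripts to look and compute and a tool call to move; the robot and the scene stay as the last step left them, time stands still between calls to the robot, and variables do not carry over. Pictures are saved under pics/ and viewed, at most 10 in all, crops included, and the job is handed in when it is done.

Besides the shell and the picture viewer there is one more tool, called as name(argument=value, ...) on one line, values as JSON. jog_arm: Moves the arm, as the interface text tells. Its arguments: {"type":"object","properties":{"plan":{"type":"array"},"squeeze":{"type":"number"}},"required":["plan"]}

```bash
mkdir -p pics
cat > h.py <<'E'
import numpy as np,cv2
from bench import status,camera,order
def snap(n,f):
    c=camera(n); cv2.imwrite(f,cv2.resize(c["image"][:,:,::-1],(800,600),interpolation=cv2.INTER_CUBIC)); np.savez(''+n+'.npz',**c); return c
def cloud(c):
    z=c["z_map"]; v,u=np.mgrid[:z.shape[0],:z.shape[1]]
    p=np.stack([(u-c["cx"])/c["fx"]*z,(v-c["cy"])/c["fy"]*z,z,np.ones_like(z)],-1)
    return (p@np.array(c["world_from_camera"]).T)[...,:3]
E
python3 - <<'E'
from h import *
for n in("top","scene"):
    c=snap(n,f'pics/{n}0.png'); print(n,c["fx"],c["cx"],c["cy"],np.round(c["world_from_camera"],3).tolist())
s=status.read_state();print(s)
E
```

```text
top 383.5690628204229 259.96024135514165 189.79327943176196 [[-0.017, -0.994, 0.111, 0.383], [-1.0, 0.019, 0.018, 0.054], [-0.02, -0.111, -0.994, 1.078], [0.0, 0.0, 0.0, 1.0]]
scene 381.73445994931876 258.1893532237558 193.48046745325027 [[-0.699, 0.596, -0.395, 0.916], [0.715, 0.583, -0.386, 0.472], [0.001, -0.552, -0.834, 0.949], [0.0, 0.0, 0.0, 1.0]]
{'time': 0.1, 'joint_positions': array([-1.21358307,  0.33278772, -0.06471631,  1.4608429 ,  0.02161397,
        1.34991223, -0.08853208]), 'joint_vel': array([-1.03460279e-03, -1.77878150e-03, -5.44558213e-04, -3.55289502e-03,
       -2.05692367e-03,  2.67323893e-05, -3.57842199e-04]), 'joint_torque': array([ 8.53528818e-04, -6.24546218e+01,  2.39489781e-02, -3.90719104e+01,
       -6.15200121e-02,  3.64479795e-02,  6.47024876e-05]), 'ee_pos': array([0.23158786, 0.58013934, 0.22185353]), 'eef_rot': array([ 1.88764559e-01,  9.82022173e-01, -6.21123997e-04, -8.60334007e-05]), 'ft_force': array([-0.09379422,  0.49943032,  0.1134596 ]), 'torque': array([ 0.02784532, -0.067544  ,  0.01062023]), 'grip_force': 0.0, 'width': 0.08713686920796808}
```

View pics/top0.png

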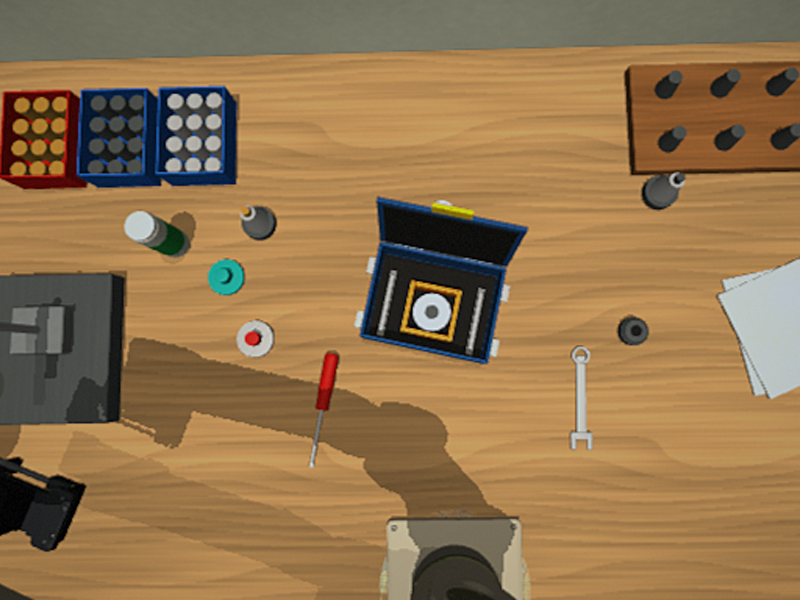

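View pics/scene0.png

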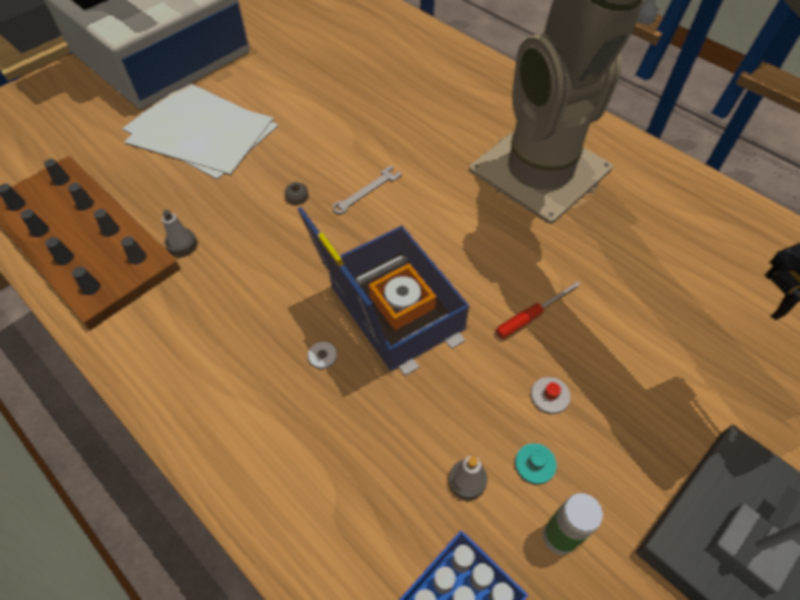

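The top picture shows the red-hub disc at about (254,338), the turquoise look-alike at (226,276), and the case with the spacer in its pocket at (432,312). The yellow lid tab is at about (453,211). In the scene picture the hub is at (552,391).

Run:
```python
from h import *
for n in("top","scene"):
    c=dict(np.load(n+'.npz')); P=cloud(c); hsv=cv2.cvtColor(c["image"],cv2.COLOR_RGB2HSV); H,S,V=[hsv[...,i].astype(int) for i in range(3)]
    x,y,z=P[...,0],P[...,1],P[...,2]
    val=c["z_map"]>0
    red=((H<6)|(H>174))&(S>150)&(V>90)&val&(y>.25)&(y<.5)&(x>.3)&(z>.027)
    p=P[red];print(n,'hub',len(p),p.mean(0),np.ptp(p,axis=0), cv2.minEnclosingCircle(p[:,:2].astype(np.float32)))
    h=p.mean(0)
    d=val&(np.hypot(x-h[0],y-h[1])<.045)&(z>.006)&(z<.014); p=P[d]; print('disc',len(p),cv2.minEnclosingCircle(p[:,:2].astype(np.float32)),np.median(p[:,2]))
    org=(H>10)&(H<24)&(S>190)&(V>120)&val&(z>.043)&(z<.053)&(abs(y)<.2)&(x>.35)
    p=P[org];r=cv2.minAreaRect(p[:,:2].astype(np.float32));print('pocketwalls',len(p),r,np.median(p[:,2]))
    pc=r[0]
    s=val&(np.hypot(x-pc[0],y-pc[1])<.036)&(z>.038)&(z<.047)&(S<60);p=P[s];print('spacer',len(p),cv2.minEnclosingCircle(p[:,:2].astype(np.float32)),np.median(p[:,2]))
    # rim
    q=val&(abs(z-.08)<.004)&(np.hypot(x-pc[0],y-pc[1])<.17);p=P[q];r=cv2.minAreaRect(p[:,:2].astype(np.float32));print('rim',len(p),r)
    t=(H>24)&(H<34)&(S>150)&val&(z>.15)&(np.hypot(x-pc[0],y-pc[1])<.3);p=P[t];print('tab',len(p),p.mean(0),p.min(0),p.max(0))
    # lid plane
    l=val&(z>.1)&(z<.27)&(np.hypot(x-pc[0],y-pc[1])<.25)&~t;p=P[l];m=p.mean(0);u,sv,vt=np.linalg.svd(p-m,full_matrices=False);print('lid',len(p),m,vt[2],sv/np.sqrt(len(p)))
```

```text
top hub 52 [0.43319637 0.3459931  0.02990714] [0.02191675 0.02098088 0.00622969] ((0.4333001971244812, 0.34554052352905273), 0.011937269940972328)
disc 282 ((0.4336318075656891, 0.3474818170070648), 0.03307256102561951) 0.008283180034807103
pocketwalls 266 ((0.4752998650074005, 0.031228482723236084), (0.08893615007400513, 0.08991612493991852), 76.91710662841797) 0.04596214414804012
spacer 391 ((0.4733602702617645, 0.03050040267407894), 0.03293130174279213) 0.040174020046213954
rim 542 ((0.48793289065361023, 0.02855503559112549), (0.2196466475725174, 0.16647683084011078), 76.98687744140625)
tab 93 [0.59656323 0.0026129  0.25716423] [ 0.58807475 -0.02543583  0.19810498] [0.60668881 0.10001746 0.26334954]
lid 2328 [0.58343608 0.00582822 0.18519961] [-0.96022365  0.22221079  0.1690944 ] [0.06299764 0.04486351 0.00148336]
scene hub 62 [0.43143239 0.34940425 0.03176795] [0.02187389 0.02164339 0.00746647] ((0.43039941787719727, 0.3497557044029236), 0.012306581251323223)
disc 338 ((0.43047627806663513, 0.34898841381073), 0.034137219190597534) 0.010018692110688066
pocketwalls 285 ((0.4718656837940216, 0.033686812967061996), (0.0922553688287735, 0.09012783318758011), 76.89386749267578) 0.04743720510726124
spacer 330 ((0.4706272482872009, 0.03184892609715462), 0.03346075862646103) 0.042075510651962966
rim 385 ((0.4869488775730133, 0.030061714351177216), (0.2220398187637329, 0.1743019074201584), 77.12139892578125)
tab 76 [0.59634468 0.00525586 0.26010454] [ 0.58697663 -0.0232559   0.24851662] [0.60505324 0.03442352 0.26308205]
lid 777 [0.59186969 0.02585039 0.19350277] [ 0.96688828 -0.21552115 -0.13666635] [0.06880809 0.04629152 0.00208797]
```

jog_arm(plan=[[0, 0, -0.03, -40, -20, 0, 1], [0, 0, -0.06, -80, -41, 0, 1], [0, 0, -0.09, -120, -62, 0, 1], [0, 0, -0.12, -160, -83, 0, 1], [0, 0, -0.153, -200, -104, 0, 1], [0, 0, -0.153, -240, -125, 10, 0.6], [0, 0, -0.153, -272, -141, 30, 0.3], [0, 0, -0.153, -272, -141, 60, 0.1], [0, 0, -0.153, -272, -141, 90, 0], [0, 0, -0.153, -272, -141, 120, 0], [0, 0, -0.153, -272, -141, 130, 0], [0, 0, -0.153, -272, -141, 130, 0]], squeeze=25)

```text
time: 1.3
ee_pos: [0.4312, 0.3481, 0.0913]
eef_rot: [0.113, 0.994, -0.001, -0.001]
ft_force: [0.3, -0.7, 0.5]
width: 0.0453
grip_force: 0.0
```

```bash
cat > d.py <<'E'
from h import *
import sys
from scipy.spatial.transform import Rotation as R
s=status.read_state(); r=R.from_quat(s["eef_rot"]); m=r.as_matrix()
print(s["time"],s["ee_pos"],np.round(m,3).tolist(),s["width"],s["ft_force"],s["grip_force"])
if len(sys.argv)>3:
    t=np.array([float(a) for a in sys.argv[1:4]]); a=-0.226
    D=np.array([[-np.cos(a),-np.sin(a),0],[-np.sin(a),np.cos(a),0],[0,0,-1]]); 
    print('shift mm',m.T@(t-s["ee_pos"])*1000,'turn',R.from_matrix(m.T@D).as_rotvec())
E
python3 d.py .432 .348 .013
```

```text
1.3 [0.43124457 0.34810196 0.09133638] [[-0.974, 0.225, -0.002], [0.225, 0.974, -0.002], [0.002, -0.002, -1.0]] 0.04531868983259303 [ 0.2920646  -0.69593526  0.45791961] 0.0
shift mm [-0.88385395  0.26111591 78.33466385] turn [-0.00243486 -0.0015942  -0.00057293]
```

jog_arm(plan=[[0, 0, 0, -1, 0, 25, 0], [0, 0, 0, -1, 0, 50, 0], [0, 0, 0, -1, 0, 65, 0], [0, 0, 0, -1, 0, 72, 0], [0, 0, 0, -1, 0, 76, 0], [0, 0, 0, -1, 0, 77, 0], [0, 0, 0, -1, 0, 77, -0.3], [0, 0, 0, -1, 0, 77, -0.6], [0, 0, 0, -1, 0, 77, -1], [0, 0, 0, -1, 0, 77, -1], [0, 0, 0, -1, 0, 77, -1], [0, 0, 0, -1, 0, 77, -1]], squeeze=30)

```text
time: 2.5
ee_pos: [0.4332, 0.3485, 0.0161]
eef_rot: [0.113, 0.994, 0.0, 0.0]
ft_force: [-1.1, -1.5, 4.9]
width: 0.0248
grip_force: 30.0
```

```bash
python3 d.py .432 .348 .16
```

```text
2.5 [0.43322494 0.3485027  0.01605785] [[-0.974, 0.225, 0.0], [0.225, 0.974, 0.0], [-0.0, 0.0, -1.0]] 0.024809719294302215 [-1.08472423 -1.53630884  4.88973413] 30.001109540462494
shift mm [   1.04310277   -0.71570243 -143.94267734] turn [ 0.00034492  0.00025972 -0.00089436]
```

jog_arm(plan=[[0, 0, 0, 0, 0, -5, -1], [0, 0, 0, 0, 0, -15, -1], [0, 0, 0, 0, 0, -35, -1], [0, 0, 0, 0, 0, -65, -1], [0, 0, 0, 0, 0, -95, -1], [0, 0, 0, 0, 0, -125, -1], [0, 0, 0, 0, 0, -145, -1], [0, 0, 0, 0, 0, -150, -1], [0, 0, 0, 0, 0, -150, -1], [0, 0, 0, 0, 0, -150, -1]])

```text
time: 3.5
ee_pos: [0.4324, 0.348, 0.1643]
eef_rot: [0.113, 0.994, -0.001, -0.001]
ft_force: [-0.5, -0.9, -3.6]
width: 0.0253
grip_force: 30.0
```

```bash
python3 d.py .4735 .032 .16
python3 - <<'E'
from h import *
c=camera("scene");np.savez('scene.npz',**c)
s=status.read_state();w=np.linalg.inv(c["world_from_camera"])@np.append(s["ee_pos"],1);u=c["fx"]*w[0]/w[2]+c["cx"];v=c["fy"]*w[1]/w[2]+c["cy"]
print(u,v);u,v=int(u),int(v);a=c["image"][max(v-60,0):v+60,u-80:u+80,::-1];cv2.imwrite('pics/g.png',cv2.resize(a,None,fx=5,fy=5,interpolation=cv2.INTER_CUBIC))
E
```

```text
3.5 [0.43243033 0.34803614 0.16429691] [[-0.974, 0.225, -0.001], [0.225, 0.974, -0.001], [0.001, -0.001, -1.0]] 0.025289936851134124 [-0.45985119 -0.90853083 -3.56527901] 29.997479617595673
shift mm [-111.04791602 -298.71558244    4.62450252] turn [-0.00148354 -0.00104218 -0.00067033]
364.77523315447877 224.54134781736974
```

View pics/g.png

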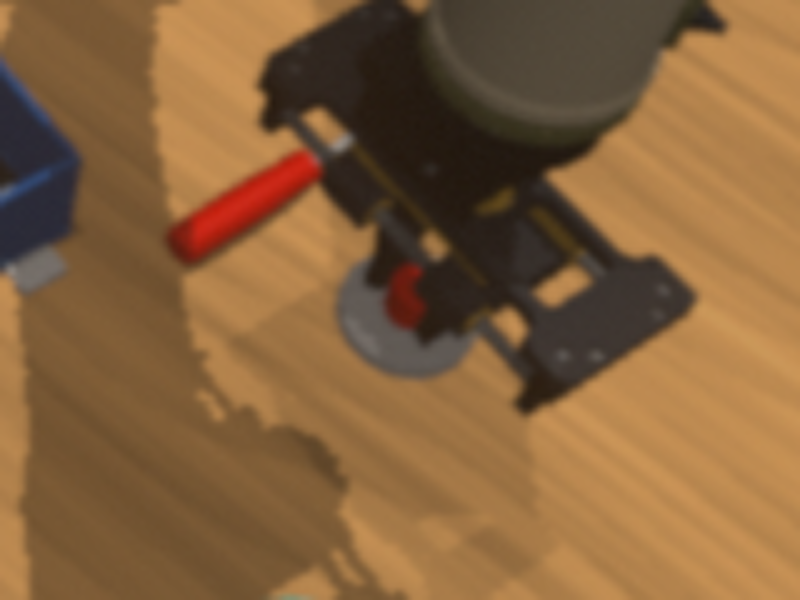

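The crop shows the disc hanging from the fingers, its hub held at about (405,298). Next I measure its tilt and its centre relative to the TCP.

```bash
cat > m.py <<'E'
from h import *
c=dict(np.load('scene.npz'));s=status.read_state();e=s["ee_pos"];P=cloud(c);x,y,z=[P[...,i] for i in range(3)]
hsv=cv2.cvtColor(c["image"],cv2.COLOR_RGB2HSV);k=(c["z_map"]>0)&(np.hypot(x-e[0],y-e[1])<.042)&(abs(z-e[2])<.02)&(hsv[...,1]<70)&(hsv[...,2]>65)
p=P[k]
for _ in range(6):
    A=np.c_[p[:,:2]-e[:2],np.ones(len(p))];f=np.linalg.lstsq(A,p[:,2],rcond=None)[0];r=abs(A@f-p[:,2]);p=p[r<max(.002,2*np.median(r))]
print(len(p),'slopes',f[:2],'z-tcp at centre',f[2]-e[2],'rms',r.std())
h=cv2.convexHull(p[:,:2].astype(np.float32))[:,0]
print('hull circ',np.array(cv2.minEnclosingCircle(h)[0])-e[:2],cv2.minEnclosingCircle(h)[1])
E
python3 m.py
```

```text
190 slopes [-0.02014937 -0.00092043] z-tcp at centre -0.005565592551542098 rms 0.00051966444278093
hull circ [-0.00182376  0.00218306] 0.03211508318781853
```

jog_arm(plan=[[0, 0, 0, -6, -15, 0, -1], [0, 0, 0, -17, -45, 0, -1], [0, 0, 0, -30, -80, 0, -1], [0, 0, 0, -45, -120, 0, -1], [0, 0, 0, -60, -160, 0, -1], [0, 0, 0, -75, -200, 0, -1], [0, 0, 0, -90, -240, 0, -1], [0, 0, 0, -103, -275, 0, -1], [0, 0, 0, -109, -292, 0, -1], [0, 0, 0, -111.5, -299, 0, -1], [0, 0, 0, -111.5, -299, 5, -1], [0, 0, 0, -111.5, -299, 5, -1]])

```text
time: 4.75
ee_pos: [0.4737, 0.0331, 0.1595]
eef_rot: [0.113, 0.994, -0.0, -0.001]
ft_force: [-0.4, -0.0, -3.3]
width: 0.0252
grip_force: 30.0
```

```bash
python3 d.py .474 .0317 .07;python3 - <<'E'
from h import *
c=snap("scene","pics/x.png")
E
python3 m.py
```

```text
4.75 [0.47369834 0.03308386 0.15947085] [[-0.975, 0.224, -0.002], [0.224, 0.975, 0.0], [0.002, -0.0, -1.0]] 0.02520556685508272 [-0.4075229  -0.034545   -3.31017377] 29.99775767326355
shift mm [-0.74171282 -1.25380952 89.47020158] turn [-0.00030811 -0.00154463  0.00045069]
112 slopes [-0.03903281 -0.01514   ] z-tcp at centre -0.006298831097710067 rms 0.0005475862443621028
hull circ [0.00620585 0.00144329] 0.029537741094827652
```

jog_arm(plan=[[0, 0, 0, -0.5, -1, 10, -1], [0, 0, 0, -0.5, -1, 30, -1], [0, 0, 0, -0.5, -1, 55, -1], [0, 0, 0, -0.5, -1, 75, -1], [0, 0, 0, -0.5, -1, 85, -1], [0, 0, 0, -0.5, -1, 90, -1], [0, 0, 0, -0.5, -1, 92, -1], [0, 0, 0, -0.5, -1, 92, -1]])

```text
time: 5.6
ee_pos: [0.4751, 0.0312, 0.069]
eef_rot: [0.113, 0.994, 0.0, 0.0]
ft_force: [0.0, -0.3, -3.7]
width: 0.025
grip_force: 30.0
```

```bash
python3 d.py .474 .0317 .058;python3 - <<'E'
from h import *
s=status.read_state()
for n in("scene","top"):
    c=camera(n);w=np.linalg.inv(c["world_from_camera"])@np.append(s["ee_pos"],1);u=int(c["fx"]*w[0]/w[2]+c["cx"]);v=int(c["fy"]*w[1]/w[2]+c["cy"])
    print(n,u,v);a=cv2.resize(c["image"][v-45:v+45,u-40:u+40,::-1],(400,450),interpolation=cv2.INTER_CUBIC)
    L=a if n=="scene" else np.hstack([L,a])
cv2.imwrite('pics/p.png',L)
E
```

```text
5.6 [0.47509409 0.03115825 0.06895468] [[-0.974, 0.225, 0.001], [0.225, 0.974, 0.0], [-0.001, 0.0, -1.0]] 0.024993974179684273 [ 3.56099639e-03 -3.42479765e-01 -3.73152947e+00] 29.997618198394775
shift mm [ 1.19541464  0.27728018 10.95398304] turn [ 0.00043921  0.000692   -0.00060324]
scene 255 181
top 275 197
```

View pics/p.png

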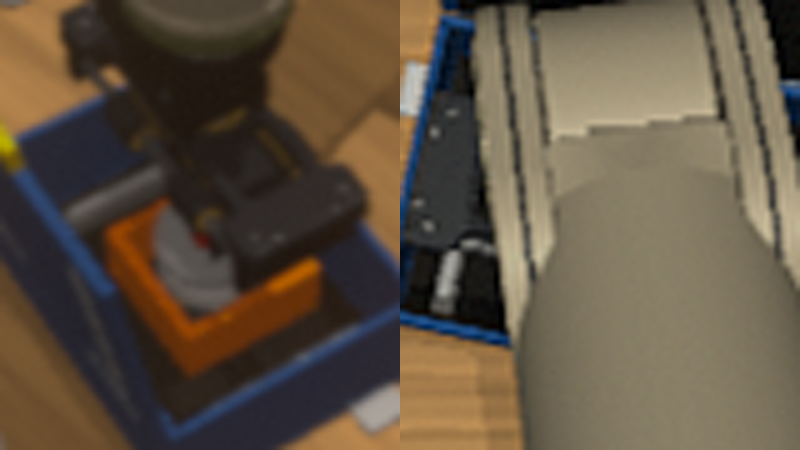

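The disc hangs above the spacer, roughly centred inside the orange walls (left half, about (195,255)). I now lower it slowly.

jog_arm(plan=[[0, 0, 0, 0.5, 0, 2, -1], [0, 0, 0, 1, 0, 4, -1], [0, 0, 0, 1, 0, 6, -1], [0, 0, 0, 1, 0, 7, -1], [0, 0, 0, 1, 0, 8, -1], [0, 0, 0, 1, 0, 9, -1], [0, 0, 0, 1, 0, 9, -1]])

```text
time: 6.4
ee_pos: [0.4737, 0.0312, 0.0594]
eef_rot: [0.113, 0.994, 0.0, -0.0]
ft_force: [-0.4, -0.9, -2.4]
width: 0.025
grip_force: 30.0
```

jog_arm(plan=[[0, 0, 0, 0, 0, 0.5, -1], [0, 0, 0, 0, 0, 1, -1], [0, 0, 0, 0, 0, 1.5, -1], [0, 0, 0, 0, 0, 2, -1], [0, 0, 0, 0, 0, 2, -1]])

```text
time: 6.9
ee_pos: [0.4738, 0.0313, 0.058]
eef_rot: [0.113, 0.994, 0.0, -0.0]
ft_force: [-3.2, 0.1, 5.0]
width: 0.0252
grip_force: 30.0
```

jog_arm(plan=[[0, 0, 0, 0, 0, 0, -0.6], [0, 0, 0, 0, 0, 0, -0.3], [0, 0, 0, 0, 0, 0, -0.2], [0, 0, 0, 0, 0, 0, -0.1], [0, 0, 0, 0, 0, 0, -0.1], [0, 0, 0, 0, 0, 0, -0.1], [0, 0, 0, 0, 0, -8, -0.1], [0, 0, 0, 0, 0, -20, -0.1], [0, 0, 0, 0, 0, -50, -0.1], [0, 0, 0, 0, 0, -95, -0.2], [0, 0, 0, 0, 0, -140, -0.5], [0, 0, 0, 0, 0, -140, -1]])

```text
time: 8.1
ee_pos: [0.4768, 0.0315, 0.2046]
eef_rot: [0.113, 0.994, 0.002, 0.005]
ft_force: [-0.1, 0.5, -0.8]
width: 0.0259
grip_force: 0.0
```

```bash
python3 d.py .63 -.0 .31;python3 - <<'E'
from h import *
c=camera("scene");np.savez('scene.npz',**c);a=c["image"][130:230,200:320,::-1];cv2.imwrite('pics/q.png',cv2.resize(a,None,fx=5,fy=5,interpolation=cv2.INTER_CUBIC))
P=cloud(c);e=(.4725,.0327);k=(c["z_map"]>0)&(np.hypot(P[...,0]-e[0],P[...,1]-e[1])<.033)&(abs(P[...,2]-.052)<.008)&(cv2.cvtColor(c["image"],cv2.COLOR_RGB2HSV)[...,1]<70)
p=P[k];A=np.c_[p[:,:2]-e,np.ones(len(p))];f=np.linalg.lstsq(A,p[:,2],rcond=None)[0];print(len(p),f,np.std(A@f-p[:,2]),cv2.minEnclosingCircle(p[:,:2].astype(np.float32)))
E
```

```text
8.1 [0.47680789 0.03145921 0.20456621] [[-0.974, 0.225, 0.01], [0.225, 0.974, 0.003], [-0.009, 0.005, -1.0]] 0.025910678120832316 [-0.07508872  0.46807507 -0.81721537] 0.0
shift mm [-157.2961415     4.41691621 -103.98174449] turn [ 0.00519202  0.00912534 -0.00130742]
240 [-0.03183287 -0.02259353  0.05168956] 0.002065400027242845 ((0.4714370667934418, 0.03422485291957855), 0.03222758695483208)
```

View pics/q.png

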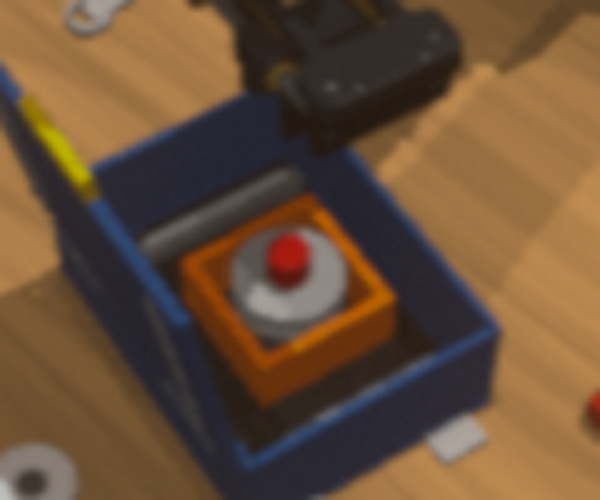

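The disc sits flat inside the pocket, with the hub at about (288,258) in the crop, and its top is near z = 0.052 as expected. Now I raise the closed fingers and bring them behind the lid.

jog_arm(plan=[[0, 0, 0, 0, 0, -25, -1], [0, 0, 0, 0, 0, -60, -1], [0, 0, 0, 0, 0, -95, -1], [0, 0, 0, -10, 0, -118, -1], [0, 0, 0, -35, 0, -120, -1], [0, 0, 0, -70, 0, -120, -1], [0, 0, 0, -105, 0, -120, -1], [0, 0, 0, -140, 0, -120, -1], [0, 0, 0, -160, 0, -120, -1], [0, 0, 0, -168, 0, -120, -1], [0, 0, 0, -168, 0, -120, -1], [0, 0, 0, -168, 0, -120, -1]])

```text
time: 9.35
ee_pos: [0.6367, -0.0064, 0.3176]
eef_rot: [0.113, 0.994, 0.0, -0.0]
ft_force: [0.1, -0.2, 0.2]
width: 0.0008
grip_force: 0.0
```

```bash
python3 d.py .637 -.0054 .222
```

```text
9.35 [ 0.63670175 -0.00644656  0.3176188 ] [[-0.974, 0.225, -0.0], [0.225, 0.974, 0.0], [0.0, 0.0, -1.0]] 0.0008083987570677609 [ 0.09317353 -0.21675153  0.21273207] 0.0
shift mm [-0.10157768  1.06966354 95.61895872] turn [ 0.00017976 -0.00048495 -0.00087617]
```

jog_arm(plan=[[0, 0, 0, 0, 1, 20, -1], [0, 0, 0, 0, 1, 50, -1], [0, 0, 0, 0, 1, 80, -1], [0, 0, 0, 0, 1, 94, -1], [0, 0, 0, 0, 1, 95, -1], [0, 0, 0, 8, 1, 95, -1], [0, 0, 0, 16, 1, 95, -1], [0, 0, 0, 24, 1, 94, -1], [0, 0, 0, 32, 1, 94, -1], [0, 0, 0, 40, 1, 93, -1], [0, 0, 0, 47, 1, 93, -1], [0, 0, 0, 53, 1, 92, -1]])

```text
time: 10.55
ee_pos: [0.5854, 0.0065, 0.2257]
eef_rot: [0.113, 0.994, 0.0, 0.0]
ft_force: [3.0, -0.4, -1.9]
width: 0.0003
grip_force: 1.3
```

```bash
cat > lid.py <<'E'
from h import *
s=status.read_state();d=(s["ee_pos"]-[.568,.0105,0]);print('u',1e3*(d[0]*.974-d[1]*.224),'z',1e3*d[2],'F',s["ft_force"])
c=camera("scene");P=cloud(c);hsv=cv2.cvtColor(c["image"],cv2.COLOR_RGB2HSV);k=(hsv[...,0]>24)&(hsv[...,0]<34)&(hsv[...,1]>150)&(P[...,2]>.07)&(abs(P[...,1])<.1)&(P[...,0]>.3)&(c["z_map"]>0)
if k.sum()>5:
    m=np.median(P[k],0);q=m-[.568,.0105,.08];print(k.sum(),m,'theta~',np.arctan2(q[2],-(q[0]*.974-q[1]*.224)))
E
python3 lid.py
```

```text
u 17.891222019997276 z 225.68795263332487 F [ 2.9607425  -0.35531621 -1.87669915]
```

jog_arm(plan=[[0, 0, 0, 9, 0, 1, -1], [0, 0, 0, 18, 0, 1, -1], [0, 0, 0, 27, 0, 2, -1], [0, 0, 0, 36, 0, 3, -1], [0, 0, 0, 45, 0, 6, -1], [0, 0, 0, 53, 0, 8, -1], [0, 0, 0, 61, 0, 11, -1], [0, 0, 0, 69, 0, 14, -1], [0, 0, 0, 77, 0, 18, -1], [0, 0, 0, 85, 0, 22, -1], [0, 0, 0, 92, 0, 27, -1], [0, 0, 0, 99, 0, 32, -1]])

```text
time: 11.8
ee_pos: [0.4888, 0.0287, 0.1931]
eef_rot: [0.113, 0.994, 0.0, -0.0]
ft_force: [1.5, -0.6, 0.9]
width: 0.0005
grip_force: 1.0
```

```bash
python3 lid.py
```

```text
u -81.2006468286976 z 193.06296308239249 F [ 1.54209965 -0.60579704  0.9479387 ]
```

jog_arm(plan=[[0, 0, 0, 6, 0, 6, -1], [0, 0, 0, 13, 0, 12, -1], [0, 0, 0, 18, 0, 18, -1], [0, 0, 0, 24, 0, 25, -1], [0, 0, 0, 29, 0, 32, -1], [0, 0, 0, 34, 0, 39, -1], [0, 0, 0, 38, 0, 47, -1], [0, 0, 0, 42, 0, 55, -1], [0, 0, 0, 45, 0, 62, -1], [0, 0, 0, 47, 0, 68, -1], [0, 0, 0, 49, 0, 74, -1], [0, 0, 0, 50, 0, 79, -1]])

```text
time: 13.05
ee_pos: [0.4405, 0.0399, 0.114]
eef_rot: [0.113, 0.994, -0.0, -0.0]
ft_force: [-0.6, 0.4, 1.2]
width: 0.0005
grip_force: 0.6
```

```bash
python3 lid.py
```

```text
u -130.7420023437399 z 113.97386685193234 F [-0.60362847  0.36907906  1.18240022]
9 [0.39636299 0.04451985 0.12067022] theta~ 0.22860650376707964
```

Nearly shut; now slowly down to the rim (26 mm to go, plus a light press).

jog_arm(plan=[[0, 0, 0, 1, 0, 4, -1], [0, 0, 0, 2, 0, 8, -1], [0, 0, 0, 2, 0, 12, -1], [0, 0, 0, 3, 0, 15, -1], [0, 0, 0, 3, 0, 18, -1], [0, 0, 0, 4, 0, 20, -1], [0, 0, 0, 4, 0, 22, -1], [0, 0, 0, 4, 0, 24, -1], [0, 0, 0, 4, 0, 25.5, -1], [0, 0, 0, 4, 0, 27, -1], [0, 0, 0, 4, 0, 28, -1], [0, 0, 0, 4, 0, 29, -1]])

```text
time: 14.3
ee_pos: [0.4369, 0.0408, 0.0884]
eef_rot: [0.113, 0.994, 0.001, -0.001]
ft_force: [-24.7, -4.5, 59.7]
width: 0.0006
grip_force: 29.7
```

The lid is home: the tip is at 0.088 m against a hard stop. I back off.

jog_arm(plan=[[0, 0, 0, 0, 0, -3, -1], [0, 0, 0, 0, 0, -10, -1], [0, 0, 0, 0, 0, -40, -1], [0, 0, 0, 0, 0, -80, -1], [0, 0, 0, 0, 0, -120, -1], [0, 0, 0, 20, 40, -140, -1], [0, 0, 0, 40, 80, -140, -1], [0, 0, 0, 60, 120, -140, -1], [0, 0, 0, 60, 160, -140, -1], [0, 0, 0, 60, 200, -140, -1], [0, 0, 0, 60, 240, -140, -1], [0, 0, 0, 60, 240, -140, -1]])

```text
time: 15.5
ee_pos: [0.4315, 0.2931, 0.2247]
eef_rot: [0.11, 0.994, 0.0, -0.001]
ft_force: [-0.5, -1.1, -0.5]
width: 0.0005
grip_force: 0.0
```

Run:
```python
from h import *
c=snap("top","pics/end.png")
P=cloud(c);z=P[...,2];k=(c["z_map"]>0)&(abs(z-.088)<.02)&(np.hypot(P[...,0]-.4875,P[...,1]-.029)<.09);p=P[k];A=np.c_[p[:,:2]-[.4875,.029],np.ones(len(p))];print(len(p),np.linalg.lstsq(A,p[:,2],rcond=None)[0]);print(status.read_state()["ft_force"])
```

```text
3680 [1.10732591e-04 5.27330034e-06 8.62788311e-02]
[ 0.7653553  -0.95780714  0.01334893]
```

View pics/end.png

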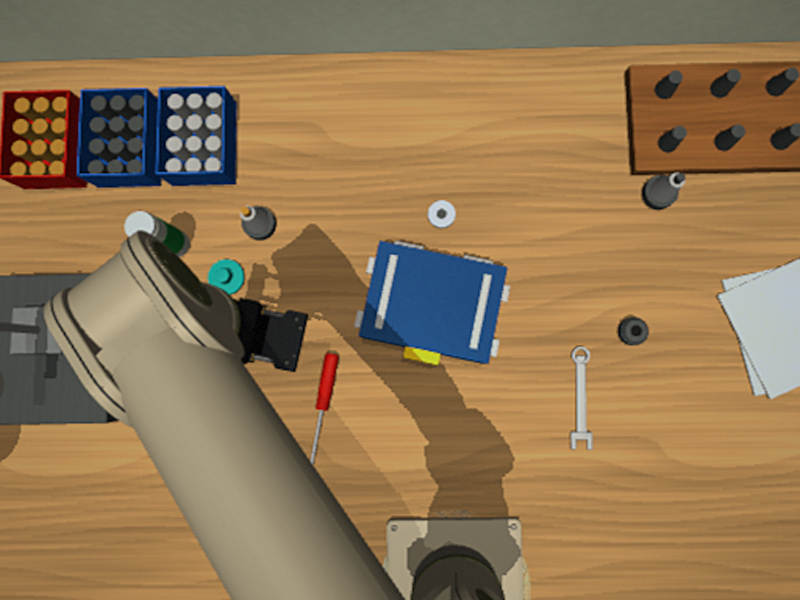

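The picture shows the lid shut flat over the case (centre about (432,300), measured slope 0.0001), with everything else where it was and the arm clear.

```bash
python3 -c "
from bench import order;print(order.close_job())"
```

```text
the job is handed in; nothing more can be done
None
```

The red-hub disc is lying flat on the spacer, hub up, the lid is fully shut, and the job is handed in at about 15.5 s; the fingers briefly pressed the shut lid with about 60 N (wrist limit 120 N) before backing off.

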